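# Lock the wheel rack and show the finished wheel to the inspection camera

### The arm

A 6-joint arm with a two-finger parallel gripper is mounted at the origin on the work surface. World frame = base frame: x ahead of the robot, y to its left, z up, the work surface at z = 0. Lengths are in m, angles in rad, forces in N, time in s.
With the tool pointing down it reaches from about 0.275 to 0.75 m from the base axis. Payload 10.2 kg.
Tool frame: the origin (TCP) lies at the very end of the fingers, on their centre line; the grasp point (between the pads) lies 19 mm behind it (tcp_to_grasp is the z of the grasp point in the tool frame, in m); z points along the fingers, y is the direction in which the jaws open and shut (so a half turn about z gives the same grasp; the last joint's range is limited). The gripper opens to 88 mm and grips with 3 to 60 N. Pads are 18 mm wide; open, the fingers measure 123 mm over their backs; the gripper's body (75 mm by 187 mm) begins 45 mm behind the grasp point.
Start: joints at [-1.382, 0.313, 1.498, -0, 1.331, -0.223], TCP at [0.21, -0.481, 0.239] pointing down, gripper open.
Joint ranges: [-2.94, 2.94], [-0.97, 2.17], [0.19, 2.56], [-1.23, 4.37], [0.02, 3.11], [-2.88, 2.88]. Speed limits (rad/s): [2.39, 2.39, 3.01, 3.14, 3.14, 3.14].

### API

Orientations are given as a 3x3 rotation matrix whose columns are the frame's x, y, z axes.
In Python, from rig import get_obs, camera, job_done, trace, tcp_to_grasp gives the robot as it stands.
- The arm moves only by the shell command python3 -m handwheel 'ROWS' [FORCE]. ROWS is JSON, a list of rows, each a list of 5 numbers: the shift along the tool's x, y, z in cm, then the turn about the tool's z in degrees, then the finger opening in cm, from 0 to 8.81. In form: [[dx, dy, dz, roll, grip], ...]. A call has exactly 5 rows; each row is the pose to reach, as a shift and turn from the pose commanded when the call began, along the tool's axes at that moment; what a row does not reach only later rows make up. A row lasts 1/10 s, in which the tool goes at most 50 mm and 8.59 degrees, less where a joint would pass 70% of its speed; a pose out of reach is approached as far as the arm can. A call with a gripper value outside its range is refused whole. The fingers move at their own pace and stop on an object; FORCE is the grip in N (left out, the last holds). Time passes only in rows, so rows that repeat a pose let the fingers close, or fill a call up. It gives the time, the measured TCP pose, the force and the opening at its end, in the units of the state.
- get_obs(): the state, without advancing time (a new reading comes with each control period).
- camera(name): name is "scene" or "top" or "wrist"; returns a dict with "image" (420x560x3 uint8, red, green, blue), "fx", "fy", "cx", "cy" (pixels), "rvec" (rotation vector, rad) and "tvec" (3), from world to camera coordinates, as OpenCV has them. Camera axes: x right, y down, z forward; pixel columns grow to the right and rows downward; lengths in m; the calibration is good to about 2 mm. A picture is of the moment at which its call begins. There is no depth.
- job_done(): hands the job in, once; it reports no verdict.
Trained networks look in the newest picture that a camera, given by its name, has taken for a name from the list of things; names that differ only in an ending like _2 or _b are one class to them, and where a whole thing is asked for, a point or a joint stands for the part that bears it (a point fixed in the world has none). Each returns a list of dicts, best first, with "score" (0 to 1); they miss things now and then, are a little off and sometimes report something else, mostly with a low value. They report only what shows in the picture. A call takes as long as a camera call. They do not tell look-alikes from the thing itself.
- trace(name, camera): "pixels" (420x560 bool, what is visible of it) and "point" ([column, row] in pixels, amid what is visible of it).
The state is a dict: "time_s": time; "qpos": joint angles; "qvel": joint speeds; "effort": joint torques, N m; "position": TCP position; "ee_rot": TCP orientation; "contact_force": force on the tool from outside, world axes, zero at the start; "ft_torque": the same for the moment, N m; "opening": finger opening in m.
Only numpy, scipy, OpenCV 4.12 (cv2) and the standard library are available. Lean on these libraries where they do the work, as an engineer would, in place of code of your own. Each camera call takes 0.05 s, during which the arm holds its last target. There are 200 camera calls.

### The job

Before lifting anything, swing the rack's steel keeper bar over the two clay wheel blanks until it is fully home against its stop, so that they stay put. Then take the finished spoked wheel out of its open bay and present it in the air to the inspection camera: the hub in line with the lens and 15 cm in front of the glass, the spoked face square to the lens. Finish while still holding the wheel steady there, and leave the bar shut and everything else, the camera included, as it was.

Things in the scene. Friction and masses are not known exactly. Their poses are not given: they have to be found in the camera images.
- rack: Fixed plywood wheel rack, base 150 (x) x 360 (y) x 12 mm; origin under its centre, z up. Bays in a row along y: clay blanks at y = +105 and +50 mm, the finished wheel at y = -100 mm (60 mm clear on both sides). Wheels stand on the base between side fences (tops 36 mm above the table) and black chocks (tops 27 mm). Hinge post at y = +160 mm, catch post (top 151 mm) at +13.
- keeper (a joint): Keeper bar angle, rad, about the upright hinge post: 0 = shut, the bar along the rack's -y over the clay blanks, its tip fully home on the catch post, against the stop; grows as it swings open to the rack's +x, up to 1.3. A friction detent in the hinge (about 1.2 N at the knob to move it) keeps it wherever it is left; it does not spring back.
- keeper_knob (a point): Point on the keeper bar's red upright round knob (14 mm diameter, 44 mm tall, from 152 to 196 mm above the table), 174 mm above the table, 130 mm from the hinge axis. The flat bar under it is 18 mm wide, 140 to 152 mm above the table, 8 mm over the clay blanks. Axes are the bar's: -y from hinge to knob, z up.
- keeper_hinge (a point): Point on the keeper bar's upright hinge axis, 146 mm above the table.
- wheel: Finished scale-model wheel: black tyre 120 mm diameter, 40 mm wide, flat sides, about 0.2 kg. Origin at its centre, y along the axle. Silver five-spoke face with orange hub cap on its -y side, looking away from the clay blanks in the rack; the other side is plain black. Starts standing on its tread, z up, centre 72 mm above the table; grip it from above across its width.
- blank_a: Plain reddish-brown clay wheel blank, 120 mm diameter, 40 mm wide, in the bay nearest the hinge post; origin at its centre, 72 mm above the table. Stays where it is.
- blank_b: The same kind of clay wheel blank in the middle bay; origin at its centre. Stays where it is.
- stand: Fixed inspection camera stand: round grey foot 120 mm diameter, aluminium post 18 mm diameter and 344 mm high carrying a small white camera head; origin under the centre of the foot. The lens sticks out along its x (86 mm from the post axis to the glass when level).
- lens (a point): Centre of the front glass of the camera (black lens tube 38 mm diameter, 22 mm long, in a white 54 mm wide head), about 190 to 265 mm above the table. Its x axis is the optical axis pointing out of the camera, level or tilted down by up to about 20 degrees; y is level.
- view_point (a point): The point in the air on the optical axis 150 mm in front of the glass, where the wheel's centre has to be; same axes as the lens. The wheel's spoked face (-y of the wheel) has to look back along -x of this frame.
- tape: Bystander: blue roll of tape lying flat, 100 mm diameter, 25 mm high; origin under its centre.
- billet: Bystander: reddish-brown clay billet standing on end, 60 mm diameter, 80 mm high; origin under its centre.
- scraper: Bystander: a wire loop clay tool lying flat, 200 mm long, square wooden handle 14 mm thick; origin at its underside near the middle, x along its length towards the loop.
Mind the look-alikes: they are no part of the job. Several things have the shape of the wheel; the one meant has the colours described above.

How it is judged:
On the way, in this order (a step that is already met when the one before it is completed fails the run):
1. the keeper bar is fully shut and let go, with the wheel still in its bay (value of joint keeper below 0.06 rad and contact force between the fingers and keeper below 0.3 N and distance of wheel from where it was at the start of the episode below 0.02 m), for 0.2 s.
2. the wheel is lifted clear of the rack in the gripper, the bar still shut (value of joint keeper below 0.06 rad and height (world z) of wheel above 0.1 m and contact force between the fingers and wheel above 1 N and contact force between wheel and rack below 0.1 N and contact force between wheel and stand below 0.1 N), for 0.2 s.
At the end, for the whole second after the job is handed in: Bar within 0.06 rad of shut; the gripper holds the wheel still in the air, off rack and camera, its centre within 30 mm of the point 150 mm before the lens, spoked face towards it, axle within 0.22 rad of the optical axis; blanks and bystanders moved under 30 mm, camera under 10 mm (all of step 2 and distance between wheel and view_point below 0.03 m and angle between the y axis of wheel and the x axis of view_point, either way round below 0.22 rad and y of lens in the frame of wheel below -0.05 m and linear speed of wheel below 0.02 m/s and distance of each of blank_a, blank_b, tape, billet, scraper from where it was at the start of the episode below 0.03 m and distance of lens from where it was at the start of the episode below 0.01 m); the arm keeps its last pose, push and grip.
It fails at once if a clay blank or a bystander was shifted by more than 30 mm (distance of any of blank_a, blank_b, tape, billet, scraper from where it was at the start of the episode above 0.03 m).
It fails at once if the inspection camera was knocked out of place (distance of lens from where it was at the start of the episode above 0.01 m).
It also fails if it takes over 48 s, if anything falls off the work surface, if the arm or the gripper's body presses on something with over 40 N, if the wrist force passes 120 N, or if a joint passes its speed limit or range.

## Working session

There is one attempt and no reset: what is moved stays moved. The work goes in short steps, Python scripts to look and compute and a shell command to move; the robot and the scene stay as the last step left them, time stands still between calls to the robot, and variables do not carry over. Pictures are saved under pics/ and viewed, about 8 in all and at most 12, crops included, and the job is handed in when it is done.

```bash
ls; mkdir -p pics
python3 - <<'E'
from rig import get_obs,camera,trace,tcp_to_grasp
import cv2,numpy as np
print(tcp_to_grasp); o=get_obs(); print(o)
ims=[]
for c in("scene","top"):
    d=camera(c); cv2.imwrite(f"pics/{c}0.png",d["image"][:,:,::-1]); print(c,d["fx"],d["fy"],d["cx"],d["cy"],d["rvec"],d["tvec"])
    for n in("rack","keeper","wheel","blank_a","stand","lens","keeper_knob","tape","billet","scraper"):
        print(n,[(np.round(t["score"],2),np.round(t["point"]),int(t["pixels"].sum())) for t in trace(n,c)])
E
```

```text
pics
-0.0187
{'time_s': 0.0, 'qpos': array([-1.38237589e+00,  3.13460430e-01,  1.49841694e+00, -4.05193252e-06,
        1.33100856e+00, -2.23415478e-01]), 'qvel': array([-0.00117442, -0.00076323,  0.00067444, -0.00081077, -0.00031266,
       -0.00235483]), 'effort': array([-1.54631107e-03, -4.02218914e+01, -2.52270466e+01,  6.92976220e-02,
        3.51811596e-02, -1.09256675e-04]), 'position': array([ 0.21008752, -0.48086813,  0.23816332]), 'ee_rot': array([[ 9.16387112e-01,  4.00293144e-01, -2.46106743e-04],
       [ 4.00293119e-01, -9.16386276e-01,  1.26964988e-03],
       [ 2.82703302e-04, -1.26200563e-03, -9.99999164e-01]]), 'contact_force': array([-0.31645497,  0.41502044,  0.16344739]), 'ft_torque': array([ 0.02090886,  0.00841016, -0.02349963]), 'opening': 0.08808709168391084}
scene 443.51886983016345 443.51886983016345 285.8603057551107 199.64297373466692 [ 1.66978042  2.14264574 -0.65914045] [ 0.23577356 -0.33458153  1.42094909]
rack [(np.float64(0.91), array([365., 245.]), 5526)]
keeper [(np.float64(0.85), array([434., 238.]), 699)]
wheel [(np.float64(0.86), array([259., 20
[... 664 characters left out ...]
8), array([214., 218.]), 4924)]
keeper [(np.float64(0.67), array([148., 196.]), 519)]
wheel [(np.float64(0.96), array([224., 131.]), 1086), (np.float64(0.9), array([316., 219.]), 803), (np.float64(0.8), array([243., 209.]), 726)]
blank_a [(np.float64(0.97), array([184., 221.]), 894), (np.float64(0.9), array([169., 223.]), 972)]
stand [(np.float64(0.97), array([426., 193.]), 2360)]
lens [(np.float64(0.9), array([425., 182.]), 775)]
keeper_knob [(np.float64(0.87), array([146., 197.]), 571)]
tape [(np.float64(0.67), array([338., 297.]), 576), (np.float64(0.45), array([182., 221.]), 901)]
billet [(np.float64(0.64), array([277., 150.]), 514)]
scraper [(np.float64(0.72), array([350., 132.]), 230)]
```

View pics/scene0.png

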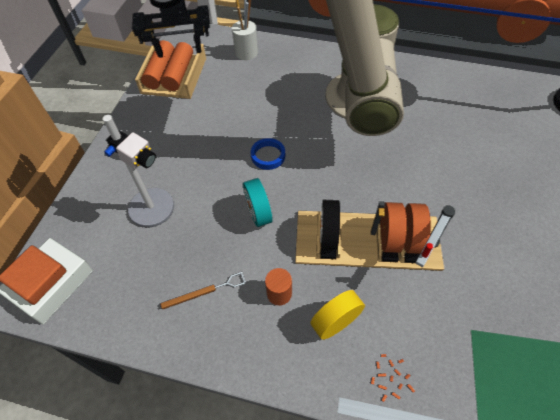

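View pics/top0.png

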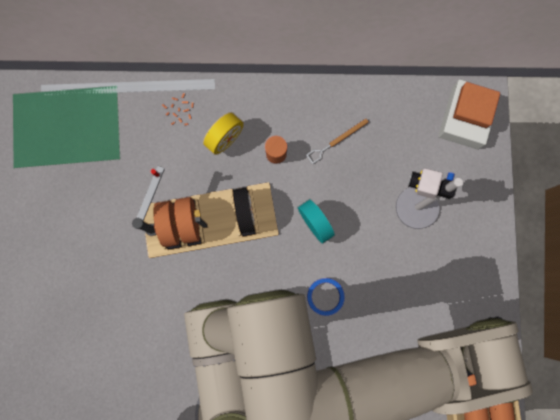

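The scene shows three wheel-shaped things. They are teal at scene (259,203) / top (316,219), yellow at scene (338,314) / top (224,131), and black in the rack at scene (330,229) / top (243,209). The black one in the open bay is the target. The knob is at scene (449,211) for the hinge end and (428,250) for the red end. The camera head is at scene (135,147). I'll check all of this in one close crop.

```bash
cat > h.py <<'E'
import numpy as np,cv2,json
from rig import get_obs,camera,trace
def cam(c):
    d=camera(c);R,_=cv2.Rodrigues(np.array(d["rvec"]));return d,R,np.array(d["tvec"]),d
def ray(d,p):
    R,_=cv2.Rodrigues(np.array(d["rvec"],float));v=R.T@np.array([(p[0]-d["cx"])/d["fx"],(p[1]-d["cy"])/d["fy"],1.]);return -R.T@np.array(d["tvec"],float),v/np.linalg.norm(v)
def onz(d,p,z):
    o,v=ray(d,p);return o+v*(z-o[2])/v[2]
def tri(rs):
    A=sum(np.eye(3)-np.outer(v,v) for o,v in rs);b=sum((np.eye(3)-np.outer(v,v))@o for o,v in rs)
    x=np.linalg.solve(A,b);return x,[np.linalg.norm((np.eye(3)-np.outer(v,v))@(x-o)) for o,v in rs]
def proj(d,X):
    K=np.array([[d["fx"],0,d["cx"]],[0,d["fy"],d["cy"]],[0,0,1.]])
    return cv2.projectPoints(np.atleast_2d(np.array(X,float)),np.array(d["rvec"],float),np.array(d["tvec"],float),K,None)[0][:,0]
E
python3 - <<'E'
from h import *
s=camera("scene");t=camera("top")
np.savez("cams.npz",**{c+k:np.array(v) for c,d in(("s",s),("t",t)) for k,v in d.items()})
def crop(d,x,y,w,h,f):return cv2.resize(d["image"][y:y+h,x:x+w,::-1],(w*f,h*f),interpolation=cv2.INTER_CUBIC)
a=np.hstack([crop(t,130,160,160,100,3),crop(t,390,165,80,75,4)]);
E
python3 - <<'E'
from h import *
z=np.load("cams.npz")
def crop(im,x,y,w,h,W,H):return cv2.resize(im[y:y+h,x:x+w,::-1],(W,H),interpolation=cv2.INTER_CUBIC)
ti,si=z["timage"],z["simage"]
top=np.hstack([crop(ti,130,160,160,100,480,300),crop(ti,390,165,80,75,320,300)])
bot=np.hstack([crop(si,290,190,160,100,480,300),crop(si,95,110,80,75,320,300)])
cv2.imwrite("pics/crop1.png",np.vstack([top,bot]))
t={k[1:]:z[k] for k in z if k[0]=="t"}
for n,p,h in(("foot",(418,208),0),("tape",(325,297),.02),("billet",(276,149),.08),("teal",(316,220),.1),("yellow",(223,132),.1),("scr",(350,132),.0),("rackc",(211,222),.012)):print(n,onz(t,p,h).round(3))
for x in(145,213),(271,185),(277,235),(150,255):print(onz(t,x,.012).round(3))
E
```

```text
foot [ 0.557 -0.481  0.   ]
tape [ 0.309 -0.22   0.02 ]
billet [ 0.699 -0.083  0.08 ]
teal [ 0.506 -0.19   0.1  ]
yellow [0.738 0.057 0.1  ]
scr [ 0.774 -0.292  0.   ]
rackc [0.508 0.093 0.012]
[0.531 0.276 0.012]
[ 0.614 -0.07   0.012]
[ 0.475 -0.089  0.012]
[0.415 0.256 0.012]
```

View pics/crop1.png

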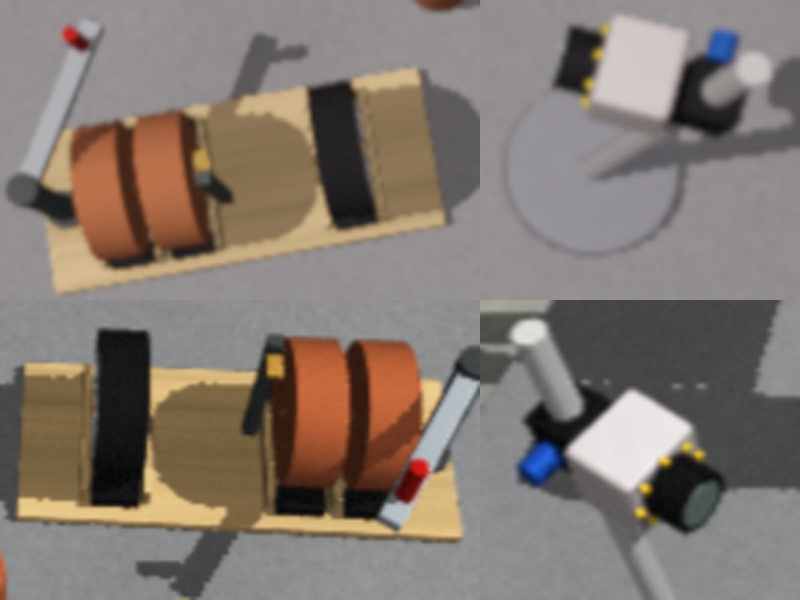

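The crop confirms the choice. The black tyre in the open bay has its silver face on the side away from the blanks. The bar is open, with the red knob at its far end. The lens points roughly towards +y. Next I'll fit the rack and lens poses.

```bash
cat > fit.py <<'E'
from h import *
from scipy.optimize import least_squares
z=np.load("cams.npz")
t={k[1:]:z[k] for k in z if k[0]=="t"};s={k[1:]:z[k] for k in z if k[0]=="s"}
T=lambda x,y:(130+x/3,160+y/3); S=lambda x,y:(290+x/3,190+(y-300)/3)
LT=lambda x,y:(390+(x-480)/4,165+y/4); LS=lambda x,y:(95+(x-480)/4,110+(y-300)/4)
Rz=lambda a:np.array([[np.cos(a),-np.sin(a),0],[np.sin(a),np.cos(a),0],[0,0,1]])
# rack: x=(X,Y,yaw)
obs=[(t,T(418,68),(.075,-.18,.012)),(t,T(445,222),(-.075,-.18,.012)),(t,T(57,292),(-.075,.18,.012)),
     (s,S(25,363),(-.075,-.18,.012)),(s,S(18,518),(.075,-.18,.012)),(s,S(462,538),(.075,.18,.012))]
f=lambda p:np.concatenate([proj(d,Rz(p[2])@np.array(X)+[p[0],p[1],0])[0]-u for d,u,X in obs])
r=least_squares(f,[.508,.093,-.2]);print("rack",r.x.round(4),f(r.x).reshape(-1,2).round(1).tolist())
P=r.x;W=lambda X:Rz(P[2])@np.array(X)+[P[0],P[1],0]
print("wheel",W((0,-.1,.072)),"hinge",W((0,.16,.146)),"shutknob",W((0,.03,.174)))
kn,e=tri([ray(t,T(70,35)),ray(s,S(420,467))]);print("knobtop",kn,e)
h=W((0,.16,0));v=Rz(P[2]).T@(kn-h);print("r",np.hypot(v[0],v[1]),"angle",np.arctan2(v[0],-v[1]))
# lens p=(X,Y,Z,yaw,tilt)
g,e=tri([ray(t,LT(567,58)),ray(s,LS(703,504))]);print("glass0",g,e)
pt,e=tri([ray(t,LT(754,68)),ray(s,LS(530,333))]);print("posttop",pt,e)
E
python3 fit.py
python3 - <<'E'
from h import *
w=camera("wrist");cv2.imwrite("pics/w0.png",w["image"][:,:,::-1])
for n in("lens","stand"):print([(x["score"],x["point"]) for x in trace(n,"wrist")])
o,v=ray(w,(w["cx"],w["cy"]));print(o,v)
E
```

```text
rack [0.5171 0.101  0.1937] [[-1.5, -1.6], [-0.9, -0.2], [-1.7, -0.0], [-1.2, -0.9], [-1.5, -0.9], [-0.5, -0.7]]
wheel [0.53640057 0.0028965  0.072     ] hinge [0.48634402 0.25803243 0.146     ] shutknob [0.5113723  0.13046447 0.174     ]
knobtop [0.60697237 0.21581859 0.1902523 ] [np.float64(0.0028328364680374704), np.float64(0.0028328364680374617)]
r 0.12780142817702655 angle 1.0404316097366266
glass0 [ 0.58121245 -0.39706971  0.25304175] [np.float64(0.004110718564826998), np.float64(0.004110718564827009)]
posttop [ 0.55831285 -0.475898    0.34153929] [np.float64(0.002463405005704218), np.float64(0.0024634050057043082)]
[]
[]
[ 0.28785182 -0.44789572  0.38520562] [-0.2950239  -0.12884001 -0.94676351]
```

```bash
cat >> fit.py <<'E'
def frame(yaw,tilt):
    x=np.array([np.cos(yaw)*np.cos(tilt),np.sin(yaw)*np.cos(tilt),-np.sin(tilt)]);y=np.array([-np.sin(yaw),np.cos(yaw),0]);return np.stack([x,y,np.cross(x,y)],1)
def tube(p):
    R=frame(p[3],p[4]);a=np.linspace(0,2*np.pi,60);c=np.stack([0*a,.019*np.cos(a),.019*np.sin(a)],1)
    return [c@R.T+p[:3],(c-[.022,0,0])@R.T+p[:3]]
E
cat > ov.py <<'E'
from fit import *
rows=[]
yaw=np.arctan2(g[1]+.479,g[0]-.557)
for tl in(0,.17,.34):
    r=[]
    for d,x0,y0 in((t,400,165),(s,115,135)):
        F=8;im=cv2.resize(np.array(d["image"])[y0:y0+25+8,x0:x0+48,::-1],None,fx=F,fy=F,interpolation=cv2.INTER_CUBIC)
        for c,k in zip(tube([*g,yaw,tl]),((0,255,0),(255,0,255))):
            cv2.polylines(im,[np.int32((proj(d,c)-[x0,y0]+.5)*F)],True,k,1)
        r.append(im)
    rows.append(np.hstack(r))
im=np.vstack(rows);im=im[:, :];print(im.shape,yaw)
cv2.imwrite("pics/ov.png",cv2.resize(im,None,fx=.75,fy=.75))
E
python3 ov.py
```

```text
rack [0.5171 0.101  0.1937] [[-1.5, -1.6], [-0.9, -0.2], [-1.7, -0.0], [-1.2, -0.9], [-1.5, -0.9], [-0.5, -0.7]]
wheel [0.53640057 0.0028965  0.072     ] hinge [0.48634402 0.25803243 0.146     ] shutknob [0.5113723  0.13046447 0.174     ]
knobtop [0.60697237 0.21581859 0.1902523 ] [np.float64(0.0028328364680374704), np.float64(0.0028328364680374617)]
r 0.12780142817702655 angle 1.0404316097366266
glass0 [ 0.58121245 -0.39706971  0.25304175] [np.float64(0.004110718564826998), np.float64(0.004110718564827009)]
posttop [ 0.55831285 -0.475898    0.34153929] [np.float64(0.002463405005704218), np.float64(0.0024634050057043082)]
(792, 768, 3) 1.2834500684169177
```

View pics/ov.png

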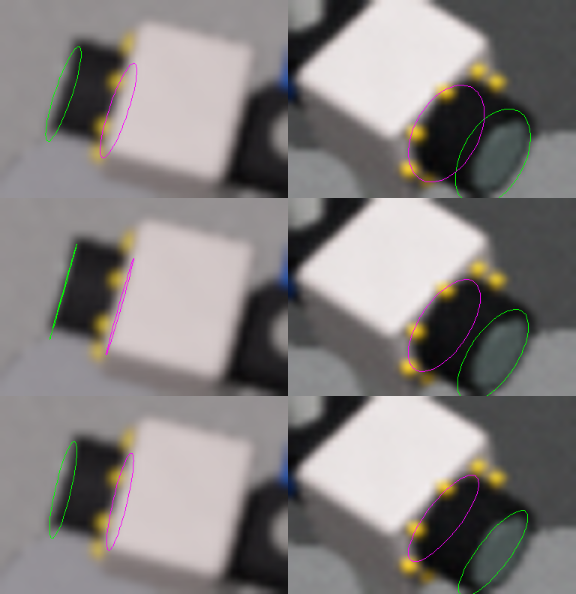

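```bash
cat > lf.py <<'E'
from fit import *
from scipy.optimize import minimize
F=6;views=[]
for d,x0,y0,w,h in((t,402,166,22,28),(s,128,142,36,36)):
    im=cv2.resize(np.array(d["image"])[y0:y0+h,x0:x0+w],None,fx=F,fy=F,interpolation=cv2.INTER_CUBIC)
    m=(im.max(2)<62).astype(np.uint8)
    n,l,st,c=cv2.connectedComponentsWithStats(m);k=1+np.argmax(st[1:,4]);m=(l==k).astype(np.uint8)
    hull=cv2.convexHull(cv2.findContours(m,0,1)[0][0]);m2=m*0;cv2.fillConvexPoly(m2,hull,1);
    views.append((d,x0,y0,im,m2));print(m.sum(),m2.sum())
P0=np.array([.5575,-.4785])
def cost(q):
    x,y,zz,tl,dy=q;yaw=np.arctan2(y-P0[1],x-P0[0])+dy;J=100*dy**2
    for d,x0,y0,im,m in views:
        pts=np.vstack([proj(d,c) for c in tube([x,y,zz,yaw,tl])]);hl=cv2.convexHull(np.int32(((pts-[x0,y0]+.5)*F)*16))
        r=m*0;cv2.fillConvexPoly(r,hl,1,shift=4);J+=(r!=m).sum()/m.sum()
    return J
best=min((minimize(cost,[*g,tl,0],method="Nelder-Mead",options=dict(initial_simplex=np.array([[*g,tl,0]]+[[*(g+np.eye(3)[i]*.008),tl,0] for i in range(3)]+[[*g,tl+.1,0],[*g,tl,.05]]),maxiter=600)) for tl in(0,.1,.2,.3)),key=lambda r:(print(r.x.round(4),round(r.fun,3)),r.fun)[1])
x,y,zz,tl,dy=best.x;yaw=np.arctan2(y-P0[1],x-P0[0])+dy;print("r",np.hypot(x-P0[0],y-P0[1]),"yaw",yaw)
np.save("lens.npy",[x,y,zz,yaw,tl]);print("vp",best.x[:3]+.15*frame(yaw,tl)[:,0])
o=[]
for d,x0,y0,im,m in views:
    im=im[:,:,::-1].copy();
    for c,k in zip(tube([x,y,zz,yaw,tl]),((0,255,0),(255,0,255))):cv2.polylines(im,[np.int32((proj(d,c)-[x0,y0]+.5)*F)],True,k,1)
    cv2.drawContours(im,cv2.findContours(m,0,1)[0],-1,(0,255,255),1)
    o.append(cv2.copyMakeBorder(im,0,216-im.shape[0],0,4,0))
cv2.imwrite("pics/lf.png",np.hstack(o))
E
python3 lf.py | tail -8
```

```text
3587 4140
6996 9527
[ 0.5828 -0.3918  0.2583  0.1917  0.0031] 0.574
[ 0.5828 -0.392   0.2585  0.1917  0.0013] 0.578
[ 0.5828 -0.3921  0.2581  0.1929  0.0051] 0.574
[ 0.5828 -0.3918  0.2583  0.1935  0.0007] 0.573
r 0.09026775157698201 yaw 1.2874199533288595
vp [ 0.62395418 -0.25052071  0.22943228]
```

View pics/lf.png

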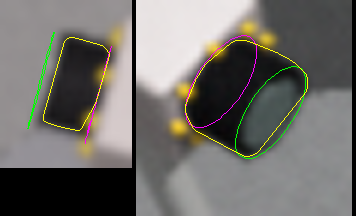

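Run:
```python
import numpy as np,cv2
z=np.load("cams.npz")
a=cv2.resize(z["timage"][160:205,400:440,::-1],(400,450),interpolation=cv2.INTER_CUBIC)
b=cv2.resize(z["simage"][125:170,115:155,::-1],(400,450),interpolation=cv2.INTER_CUBIC)
cv2.imwrite("pics/head.png",np.hstack([a,b]))
```

```text
(no output)
```

View pics/head.png

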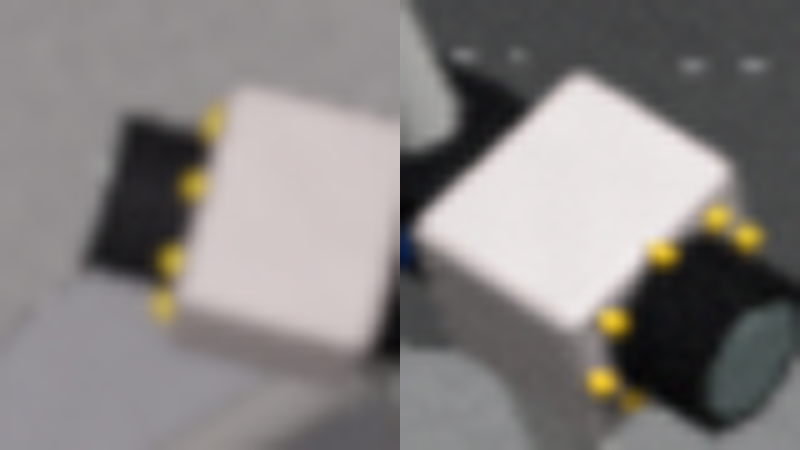

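```bash
cat > bf.py <<'E'
from fit import *
a=lambda x,y:np.array([400+x/10-.45,160+y/10-.45]);b=lambda x,y:np.array([115+(x-400)/10-.45,125+y/10-.45])
def X(p):
    R=frame(p[3],p[4]);L,dz=p[5],p[6];w=.027
    B=lambda *v:R@np.array(v)+p[:3]
    return [(t,B(0,-w,0),a(235,85),1),(t,B(0,w,0),a(180,308),1),(t,B(-L,w,0),a(365,355),1),
     (s,B(-L,w,0),b(585,70),1),(s,B(0,w,0),b(733,165),1),(s,B(0,-w,0),b(572,328),1),(s,B(-L,-w,0),b(415,225),1),
     (s,B(.022,0,-dz),b(757,357),1),(t,B(.022,0,-dz),a(107,190),.5)]
f=lambda p:np.concatenate([(proj(d,v)[0]-u)*w for d,v,u,w in X(p)]+[[(p[6]-.027)*100]])
r=least_squares(f,[.575,-.415,.28,1.28,.1,.045,.027]);cov=np.linalg.inv(r.jac.T@r.jac)*(r.fun@r.fun/12)
print(r.x.round(4),np.sqrt(np.diag(cov)).round(4),r.fun[:-1].reshape(-1,2).round(2).tolist())
gl=r.x[:3]+frame(r.x[3],r.x[4])@[.022,0,-r.x[6]];print("glass",gl,"vp",gl+.15*frame(r.x[3],r.x[4])[:,0],"r",np.hypot(*(gl[:2]-[.5575,-.4785])))
E
python3 bf.py|tail -2
```

```text
[ 0.5765 -0.4111  0.2838  1.2938  0.1668  0.0412  0.0247] [0.0007 0.0008 0.0015 0.0192 0.051  0.0013 0.0027] [[-0.38, 0.19], [-0.86, 0.39], [-0.9, 0.26], [-0.57, -0.38], [0.09, -0.71], [-0.65, 0.07], [-0.73, 0.84], [-0.6, 0.06], [-0.58, 0.66]]
glass [ 0.58129392 -0.39419838  0.25572256] vp [ 0.62174319 -0.25191865  0.23081601] r 0.08759517168976141
```

```bash
cat > go.py <<'E'
import sys
from h import *
def go(x,y,z,jaw=None):
    o=get_obs();R=np.array(o["ee_rot"]);d=R.T@(np.array([x,y,z])-o["position"])*100
    a=np.degrees(np.arctan2(R[1,1],R[0,1]));r=0 if jaw is None else (a-jaw+180)%360-180
    print("to",x,y,z,"shift cm",d.round(2),"roll",round(r,1),"| pos",np.round(o["position"],4),"jaw",a.round(1),"t",round(o["time_s"],2),"q6",o["qpos"][5].round(2),"open",round(o["opening"],4),"F",np.round(o["contact_force"],1))
if __name__=="__main__":
    v=[float(a) for a in sys.argv[1:]]
    go(*v)
E
python3 go.py 0.607 0.216 0.25 41
```

```text
to 0.607 0.216 0.25 shift cm [ 64.27 -48.    -1.13] roll -107.4 | pos [ 0.2101 -0.4811  0.2387] jaw -66.4 t 1.35 q6 -0.22 open 0.0881 F [-0.5 -0.5 -0.4]
```

```bash
python3 -m handwheel '[[3.5,-2.6,-0.5,-8,8.8],[7.5,-5.6,-1,-16,8.8],[11.5,-8.6,-1,-24,8.8],[15.5,-11.6,-1,-32,8.8],[19.5,-14.6,-1,-40,8.8]]'; python3 go.py 0.607 0.216 0.25 41
```

```text
time_s: 1.85
position: [0.3308, -0.2677, 0.2489]
ee_rot: [[0.44, 0.898, 0.0], [0.898, -0.44, -0.0], [-0.0, 0.0, -1.0]]
contact_force: [0.2, 0.6, -0.4]
opening: 0.0883
to 0.607 0.216 0.25 shift cm [55.59  3.52 -0.12] roll -67.1 | pos [ 0.3308 -0.2677  0.2489] jaw -26.1 t 1.85 q6 -0.5 open 0.0883 F [ 0.2  0.6 -0.4]
```

```bash
python3 -m handwheel '[[4.9,0.3,0,-8,8.8],[9.8,0.6,0,-16,8.8],[14.7,0.9,0,-24,8.8],[19.6,1.2,0,-32,8.8],[24.5,1.5,0,-40,8.8]]'; python3 go.py 0.607 0.216 0.25 41
```

```text
time_s: 2.35
position: [0.4533, -0.0547, 0.249]
ee_rot: [[-0.241, 0.971, 0.001], [0.971, 0.241, -0.0], [-0.0, 0.001, -1.0]]
contact_force: [0.1, -1.2, -0.1]
opening: 0.088
to 0.607 0.216 0.25 shift cm [22.58 21.43 -0.1 ] roll -27.1 | pos [ 0.4533 -0.0547  0.249 ] jaw 13.9 t 2.35 q6 -0.62 open 0.088 F [ 0.1 -1.2 -0.1]
```

```bash
python3 -m handwheel '[[3.6,3.3,0,-7,8.8],[7.1,6.7,0,-14,8.8],[10.6,10.1,0,-21,8.8],[14.2,13.5,0,-27,8.8],[17.7,16.8,0,-27,8.8]]'
python3 - <<'E'
from h import *
from go import go
go(.607,.216,.25,41)
ims=[]
for c in("scene","wrist"):
    d=camera(c);ims.append(d["image"][:,:,::-1])
    for n in("keeper_knob","keeper"):print(c,n,[(x["score"],x["point"]) for x in trace(n,c)][:2])
    print(proj(d,[(.607,.216,.196),(.607,.216,.152)]).round(1).tolist())
cv2.imwrite("pics/k.png",cv2.resize(np.hstack([ims[0][150:350,260:560],cv2.resize(ims[1],(267,200))]),None,fx=1.4,fy=1.4))
E
```

```text
time_s: 2.85
position: [0.575, 0.157, 0.2487]
ee_rot: [[-0.653, 0.757, 0.0], [0.757, 0.653, -0.0], [-0.0, 0.0, -1.0]]
contact_force: [0.9, -0.7, 0.4]
opening: 0.088
to 0.607 0.216 0.25 shift cm [ 2.38  6.28 -0.13] roll -0.2 | pos [0.575  0.157  0.2487] jaw 40.8 t 2.85 q6 -0.64 open 0.088 F [ 0.9 -0.7  0.4]
scene keeper_knob [(0.56, [424.6, 249.4])]
scene keeper [(0.77, [427.3, 252.4])]
[[429.4, 244.3], [424.0, 254.1]]
wrist keeper_knob [(0.87, [323.2, 99.0])]
wrist keeper [(0.61, [325.8, 95.2])]
[[385.2, 194.3], [367.5, 176.6]]
```

View pics/k.png

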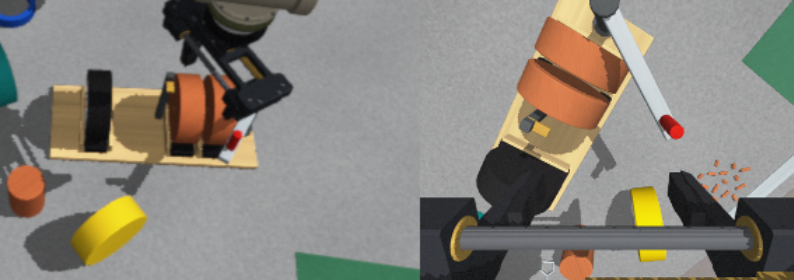

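The crop shows the red knob's top at wrist pixel (384,194), against a predicted (385,194), so the estimate is good. I'll go down around it.

```bash
python3 -m handwheel '[[1.2,3.2,0,0,8.8],[2.4,6.3,0,0,8.8],[2.4,6.3,3,0,6],[2.4,6.3,6,0,4],[2.4,6.3,8.9,0,3]]' 10; python3 -m handwheel '[[0,0,0,0,1.2],[0,0,0,0,1.2],[0,0,0,0,1.2],[0,0,0,0,1.2],[0,0,0,0,1.2]]' 10
python3 - <<'E'
from go import *
P=np.array([.5171,.101]);yaw=.1937;c,s=np.cos(yaw),np.sin(yaw);R=np.array([[c,-s],[s,c]]);h=P+R@[0,.16]
go(.607,.216,.16,41)
o=get_obs();v=R.T@(o["position"][:2]-h);th=np.arctan2(v[0],-v[1]);r=np.hypot(*v);print(r,th)
Q=np.array(o["ee_rot"])[:2,:2]
for a in np.linspace(th,-.03,11):
    p=h+R@[.13*np.sin(a),-.13*np.cos(a)];print(round(a,2),p.round(3),(Q.T@(p-o["position"][:2])*100).round(2))
E
```

```text
time_s: 3.65
position: [0.6064, 0.2126, 0.1591]
ee_rot: [[-0.649, 0.76, 0.0], [0.76, 0.649, -0.0], [-0.0, 0.0, -1.0]]
contact_force: [-0.2, 0.2, 0.4]
opening: 0.0659
time_s: 4.15
position: [0.6069, 0.214, 0.1609]
ee_rot: [[-0.651, 0.759, 0.002], [0.759, 0.651, 0.0], [-0.001, 0.001, -1.0]]
contact_force: [-1.0, -0.0, 0.0]
opening: 0.0261
to 0.607 0.216 0.16 shift cm [0.15 0.14 0.09] roll -0.4 | pos [0.6069 0.214  0.1609] jaw 40.6 t 4.15 q6 -0.55 open 0.0261 F [-1. -0.  0.]
0.12838013799885775 1.026973590448874
1.03 [0.608 0.213] [-0.14  0.08]
0.92 [0.603 0.201] [-0.75 -1.15]
0.82 [0.596 0.189] [-1.23 -2.44]
0.71 [0.588 0.178] [-1.56 -3.77]
0.6 [0.579 0.167] [-1.76 -5.13]
0.5 [0.569 0.158] [-1.81 -6.5 ]
0.39 [0.558 0.15 ] [-1.71 -7.87]
0.29 [0.546 0.143] [-1.47 -9.23]
0.18 [0.534 0.137] [ -1.09 -10.55]
0.08 [0.521 0.133] [ -0.58 -11.82]
-0.03 [0.507 0.13 ] [  0.07 -13.03]
```

Next I'll finish closing on the knob, then follow the arc.

```bash
python3 -m handwheel '[[0,0,0,0,1.0],[0,0,0,0,1.0],[0,0,0,0,1.0],[-0.4,-0.4,0,0,1.0],[-0.7,-1.15,0,0,1.0]]' 10; python3 -m handwheel '[[-0.3,-0.65,0,0,1.0],[-0.5,-1.3,0,0,1.0],[-0.7,-2.0,0,0,1.0],[-0.85,-2.65,0,0,1.0],[-0.95,-3.3,0,0,1.0]]' ; python3 go.py .569 .158 .16
```

```text
time_s: 4.65
position: [0.6022, 0.2016, 0.16]
ee_rot: [[-0.651, 0.759, 0.0], [0.759, 0.651, 0.001], [0.001, 0.001, -1.0]]
contact_force: [0.6, 1.7, 2.7]
opening: 0.0137
time_s: 5.15
position: [0.5836, 0.1717, 0.1599]
ee_rot: [[-0.65, 0.76, 0.001], [0.76, 0.65, -0.0], [-0.001, 0.001, -1.0]]
contact_force: [4.2, -0.5, 2.7]
opening: 0.0138
to 0.569 0.158 0.16 shift cm [-0.09 -2.   -0.01] roll 0 | pos [0.5836 0.1717 0.1599] jaw 40.6 t 5.15 q6 -0.61 open 0.0138 F [ 4.2 -0.5  2.7]
```

```bash
python3 -m handwheel '[[-0.1,-0.8,0,0,1.0],[-0.15,-1.6,0,0,1.0],[-0.15,-2.4,0,0,1.0],[-0.1,-3.2,0,0,1.0],[0.05,-4.0,0,0,1.0]]' ; python3 -m handwheel '[[0.25,-0.8,0,0,1.0],[0.45,-1.6,0,0,1.0],[0.75,-2.4,0,0,1.0],[1.05,-3.2,0,0,1.0],[1.4,-3.9,0,0,1.0]]'; python3 go.py .511 .130 .16
```

```text
time_s: 5.65
position: [0.5522, 0.1464, 0.1597]
ee_rot: [[-0.651, 0.759, -0.0], [0.759, 0.651, -0.0], [-0.0, -0.0, -1.0]]
contact_force: [2.7, -0.8, 1.9]
opening: 0.0135
time_s: 6.15
position: [0.5132, 0.1321, 0.1596]
ee_rot: [[-0.651, 0.759, -0.001], [0.759, 0.651, 0.0], [0.001, -0.0, -1.0]]
contact_force: [2.9, 0.9, 0.9]
opening: 0.0133
to 0.511 0.13 0.16 shift cm [-0.02 -0.3  -0.04] roll 0 | pos [0.5132 0.1321 0.1596] jaw 40.6 t 6.15 q6 -0.68 open 0.0133 F [2.9 0.9 0.9]
```

```bash
python3 -m handwheel '[[0.15,-0.25,0,0,1.0],[0.3,-0.5,0,0,1.0],[0.4,-0.7,0,0,1.0],[0.5,-0.9,0,0,1.0],[0.5,-0.9,0,0,1.0]]'; python3 go.py .511 .130 .16
```

```text
time_s: 6.65
position: [0.507, 0.1306, 0.1598]
ee_rot: [[-0.65, 0.76, 0.009], [0.76, 0.65, 0.002], [-0.004, 0.008, -1.0]]
contact_force: [22.2, 5.1, -10.6]
opening: 0.016
to 0.511 0.13 0.16 shift cm [-0.31  0.26 -0.01] roll 0 | pos [0.507  0.1306 0.1598] jaw 40.6 t 6.65 q6 -0.68 open 0.016 F [ 22.2   5.1 -10.6]
```

```bash
python3 -m handwheel '[[-0.3,0.45,0,0,1.2],[-0.3,0.45,0,0,5],[-0.3,0.45,0,0,5],[-0.3,0.45,0,0,5],[-0.3,0.45,-2.5,0,6]]'; python3 -m handwheel '[[0,0,-4,0,8.8],[0,0,-8,0,8.8],[0,0,-8,0,8.8],[0,0,-8,0,8.8],[0,0,-8,0,8.8]]'
python3 - <<'E'
from go import *
go(.5364,.003,.25,101)
K=get_obs()
d=camera("wrist");cv2.imwrite("pics/k2.png",d["image"][:,:,::-1])
np.save("w2.npy",d,allow_pickle=True)
for n in("wheel","keeper_knob"):print(n,[(x["score"],x["point"]) for x in trace(n,"wrist")])
P=np.array([.5171,.101,0]);a=.1937;c,s=np.cos(a),np.sin(a);R=np.array([[c,-s,0],[s,c,0],[0,0,1]])
W=lambda *v:R@np.array(v)+P
print(proj(d,[W(0,.03,.196),W(0,-.12,.132),W(0,-.08,.132)]).round(0).tolist())
E
```

```text
time_s: 7.15
position: [0.5077, 0.1306, 0.1824]
ee_rot: [[-0.651, 0.759, -0.006], [0.759, 0.651, -0.0], [0.004, -0.005, -1.0]]
contact_force: [-0.6, 0.3, 0.0]
opening: 0.0434
time_s: 7.65
position: [0.5088, 0.1307, 0.2633]
ee_rot: [[-0.651, 0.759, -0.003], [0.759, 0.651, -0.0], [0.002, -0.002, -1.0]]
contact_force: [0.5, 0.2, 0.2]
opening: 0.0837
to 0.5364 0.003 0.25 shift cm [-11.49  -6.21   1.33] roll -60.4 | pos [0.5088 0.1307 0.2633] jaw 40.6 t 7.65 q6 -0.68 open 0.0837 F [0.5 0.2 0.2]
wheel [(0.89, [388.8, 378.0]), (0.71, [143.4, 388.6]), (0.66, [277.8, 160.0]), (0.57, [223.7, 285.7])]
keeper_knob [(0.58, [332.9, 120.4])]
[[282.0, 225.0], [204.0, 327.0], [222.0, 295.0]]
```

View pics/k2.png

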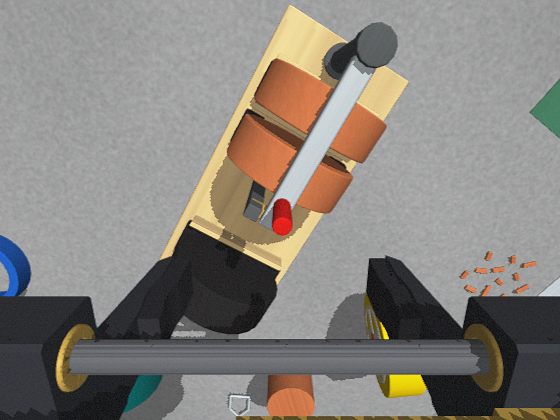

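The bar lies over both blanks. The knob top is at about (283,228), against (282,225) predicted for fully shut. Now I'll move to the wheel.

```bash
python3 -m handwheel '[[-2.3,-1.2,0,-8.5,8.8],[-4.6,-2.5,0,-17,8.8],[-6.9,-3.7,0,-25.5,8.8],[-9.2,-5,0,-34,8.8],[-11.5,-6.2,0,-42.5,8.8]]';  python3 -m handwheel '[[0,0,0,-8.5,8.8],[0,0,0,-17,8.8],[0,0,0,-18,8.8],[0,0,0,-18,8.8],[0,0,0,-18,8.8]]'
python3 - <<'E'
from go import *
go(.5364,.003,.25,101)
ims=[]
P=np.array([.5171,.101,0]);a=.1937;c,s=np.cos(a),np.sin(a);R=np.array([[c,-s,0],[s,c,0],[0,0,1]])
W=lambda *v:R@np.array(v)+P
q=np.linspace(0,2*np.pi,40)
for n in("wrist","scene"):
    d=camera(n);im=d["image"][:,:,::-1].copy()
    for yy in(-.12,-.08):cv2.polylines(im,[np.int32(proj(d,[W(.06*np.cos(u),yy,.072+.06*np.sin(u)) for u in q]))],True,(0,255,0),1)
    ims.append(im)
cv2.imwrite("pics/w3.png",np.hstack([ims[0][:, :500],cv2.resize(ims[1][180:280,280:360],(300,375))[:375]] if 0 else [cv2.resize(ims[0],(480,360)),cv2.resize(ims[1][180:280,285:370],(306,360))]))
E
```

```text
time_s: 8.3
position: [0.537, 0.002, 0.264]
ee_rot: [[-0.993, 0.114, -0.001], [0.114, 0.993, 0.0], [0.001, 0.0, -1.0]]
contact_force: [0.1, 0.2, 0.1]
opening: 0.0882
time_s: 8.8
position: [0.537, 0.0032, 0.2645]
ee_rot: [[-0.982, -0.19, -0.0], [-0.19, 0.982, 0.0], [0.0, 0.0, -1.0]]
contact_force: [-0.4, -0.7, -0.1]
opening: 0.0884
to 0.5364 0.003 0.25 shift cm [ 0.07 -0.01  1.45] roll -0.1 | pos [0.537  0.0032 0.2645] jaw 100.9 t 8.8 q6 -1.97 open 0.0884 F [-0.4 -0.7 -0.1]
```

View pics/w3.png

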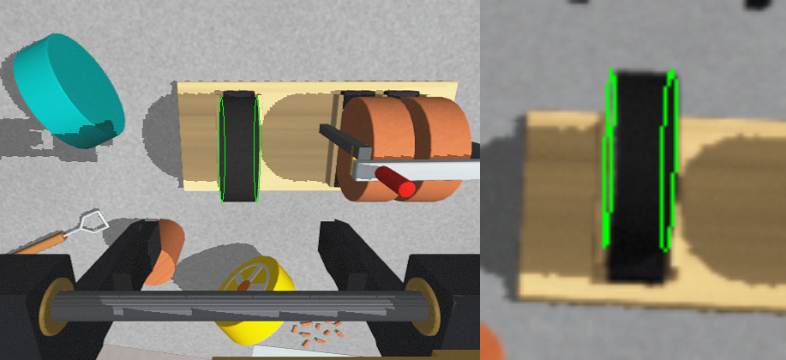

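```bash
python3 -m handwheel '[[0,0,4,0,8.8],[0,0,8,0,8.8],[0,0,12,0,8.8],[0,0,15,0,8.8],[0,0,17.4,0,8.8]]' 30; python3 -m handwheel '[[0,0,0,0,6],[0,0,0,0,3.5],[0,0,0,0,3.5],[0,0,0,0,3.5],[0,0,0,0,3.5]]' 30;python3 -m handwheel '[[0,0,0,0,3.5],[0,0,0,0,3.5],[0,0,0,0,3.5],[0,0,-0.5,0,3.5],[0,0,-1,0,3.5]]' 30; python3 go.py .5364 .003 .25 101
```

```text
time_s: 9.4
position: [0.5365, 0.0033, 0.0889]
ee_rot: [[-0.982, -0.191, -0.002], [-0.191, 0.982, 0.0], [0.002, 0.001, -1.0]]
contact_force: [0.4, -0.2, 0.7]
opening: 0.0879
time_s: 9.9
position: [0.5375, 0.003, 0.0916]
ee_rot: [[-0.981, -0.192, 0.002], [-0.192, 0.981, -0.0], [-0.001, -0.001, -1.0]]
contact_force: [0.2, -0.5, 0.7]
opening: 0.05
time_s: 10.4
position: [0.5368, 0.0032, 0.1007]
ee_rot: [[-0.981, -0.192, -0.001], [-0.192, 0.981, 0.0], [0.001, 0.0, -1.0]]
contact_force: [-0.8, -0.3, -2.9]
opening: 0.0394
to 0.5364 0.003 0.25 shift cm [  0.06  -0.   -14.93] roll 0.1 | pos [0.5368 0.0032 0.1007] jaw 101.1 t 10.4 q6 -1.98 open 0.0394 F [-0.8 -0.3 -2.9]
```

```bash
python3 -m handwheel '[[0,0,-3,0,3.5],[0,0,-6.5,0,3.5],[0,0,-10,0,3.5],[0,0,-13.5,0,3.5],[0,0,-16,0,3.5]]'; python3 -m handwheel '[[0,0,0,0,3.5],[0,0,0,0,3.5],[0,0,0,0,3.5],[0,0,0,0,3.5],[0,0,0,0,3.5]]'; python3 go.py .65 -.15 .26 73.9
```

```text
time_s: 10.9
position: [0.5372, 0.0031, 0.2633]
ee_rot: [[-0.981, -0.193, 0.002], [-0.193, 0.981, -0.0], [-0.002, -0.001, -1.0]]
contact_force: [0.8, -0.7, -3.2]
opening: 0.04
time_s: 11.4
position: [0.5369, 0.0031, 0.2598]
ee_rot: [[-0.981, -0.192, -0.002], [-0.192, 0.981, 0.0], [0.002, 0.001, -1.0]]
contact_force: [-0.3, -0.3, -3.4]
opening: 0.0395
to 0.65 -0.15 0.26 shift cm [ -8.15 -17.2   -0.04] roll 27.2 | pos [0.5369 0.0031 0.2598] jaw 101.1 t 11.4 q6 -1.98 open 0.0395 F [-0.3 -0.3 -3.4]
```

```bash
python3 -m handwheel '[[-1.5,-3.4,-3,5.5,3.5],[-3,-6.8,-6,11,3.5],[-4.5,-10.2,-9,16.5,3.5],[-6,-13.6,-12,22,3.5],[-7.5,-17,-15,27.2,3.5]]'; python3 go.py .60 -.24 .45 73.9
```

```text
time_s: 11.9
position: [0.6411, -0.146, 0.4073]
ee_rot: [[-0.964, 0.267, 0.0], [0.267, 0.964, -0.0], [-0.001, -0.0, -1.0]]
contact_force: [1.8, -0.7, -2.6]
opening: 0.0396
to 0.6 -0.24 0.45 shift cm [  1.45 -10.16  -4.27] roll 0.6 | pos [ 0.6411 -0.146   0.4073] jaw 74.5 t 11.9 q6 -1.7 open 0.0396 F [ 1.8 -0.7 -2.6]
```

```bash
python3 -m handwheel '[[0.4,-2.5,-1.1,0.6,3.5],[0.8,-5,-2.2,0.6,3.5],[1.2,-7.5,-3.3,0.6,3.5],[1.4,-10.2,-4.3,0.6,3.5],[1.4,-10.2,-4.3,0.6,3.5]]'
python3 - <<'E'
from go import *
go(.6,-.24,.45,73.9)
d=camera("wrist");cv2.imwrite("pics/w4full.png",d["image"][:,:,::-1]);np.savez("w4.npz",**d)
print([(x["score"],x["point"]) for x in trace("lens","wrist")])
p=proj(d,[(.5813,-.3942,.2557)])[0];print(p)
cv2.imwrite("pics/w4.png",np.hstack([cv2.resize(d["image"][:,:,::-1],(373,280)),cv2.resize(d["image"][max(0,int(p[1])-60):int(p[1])+60,max(0,int(p[0])-60):max(0,int(p[0])-60)+90,::-1],(420,560))[:280]*0]) if 0 else d["image"][:,:,::-1])
E
```

```text
time_s: 12.4
position: [0.5996, -0.2423, 0.4494]
ee_rot: [[-0.961, 0.277, 0.0], [0.277, 0.961, -0.001], [-0.001, -0.001, -1.0]]
contact_force: [0.6, -0.3, -2.3]
opening: 0.0397
to 0.6 -0.24 0.45 shift cm [ 0.02  0.24 -0.06] roll 0.0 | pos [ 0.5996 -0.2423  0.4494] jaw 73.9 t 12.4 q6 -1.86 open 0.0397 F [ 0.6 -0.3 -2.3]
[(0.93, [88.6, 203.2])]
[132.2285509  199.15719111]
```

View pics/w4.png

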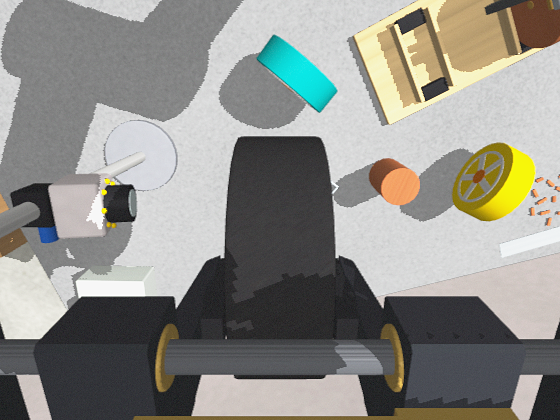

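The wheel is held. Its tread runs over (225–335, 137–378). The lens tube's front is at about (133,203), very near the predicted (132,199). I'll zoom in on the head to measure the tilt.

Run:
```python
import numpy as np,cv2
z=np.load("w4.npz")
cv2.imwrite("pics/w4z.png",cv2.resize(z["image"][165:240,40:140,::-1],(800,600),interpolation=cv2.INTER_CUBIC))
```

```text
(no output)
```

View pics/w4z.png

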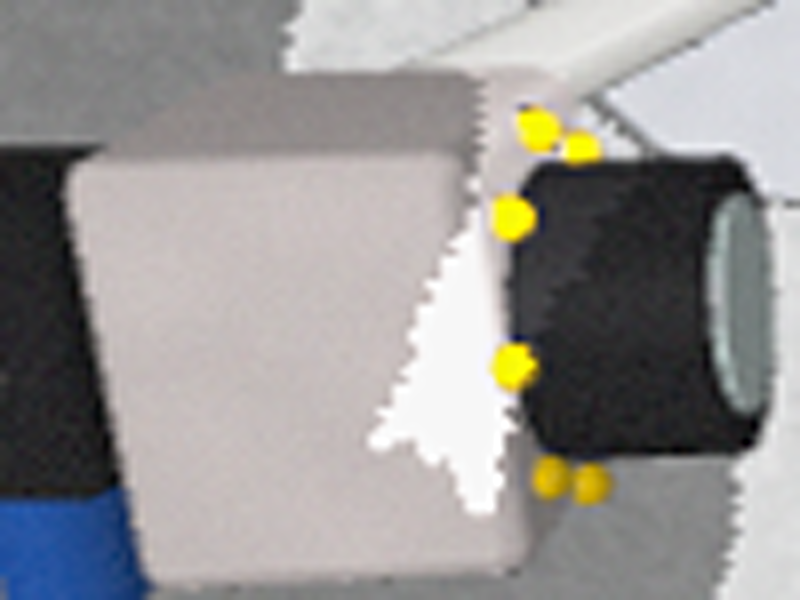

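```bash
cat > bf2.py <<'E'
from bf import *
w=dict(np.load("w4.npz"));c=lambda x,y:np.array([40+x/8-.44,165+y/8-.44])
def X2(p):
    R=frame(p[3],p[4]);L,dz,rho=p[5],p[6],p[7];h=.027;B=lambda *v:R@np.array(v)+p[:3]
    o=[(w,B(-L,h,0),c(72,165),.5),(w,B(0,h,0),c(465,155),.5),(w,B(0,-h,0),c(525,570),.5),(w,B(-L,-h,0),c(150,585),.5)]
    return X(p)+o
def f2(p):
    r=[]
    off={id(t):p[8:10],id(s):p[10:12],id(w):p[12:14]}
    for d,v,u,k in X2(p):r+=list((proj(d,v)[0]+off[id(d)]-u)*k)
    a=np.linspace(0,2*np.pi,120);C=np.stack([.022+0*a,p[7]*np.cos(a),p[7]*np.sin(a)-p[6]],1)@frame(p[3],p[4]).T+p[:3]
    q=proj(w,C)+p[12:14]
    r+=list(np.array([q[:,0].min()-c(707,0)[0],q[:,0].max()-c(775,0)[0],q[:,1].min()-c(0,193)[1],q[:,1].max()-c(0,413)[1]])*1.5)
    yp=np.arctan2(p[1]+.4785,p[0]-.5575)
    return np.array(r+list(np.array(p[8:14])/[1,1,1,1,4,4])+[(p[6]-.027)*200,(p[3]-yp)*40])
if __name__=="__main__":
  for w0 in(.0,.3):
    r=least_squares(f2,[.5765,-.411,.284,1.29,w0,.041,.027,.014]+[0]*6);cov=np.linalg.inv(r.jac.T@r.jac)*(r.fun@r.fun/20)
    print(r.x.round(4).tolist(),"cost",r.cost);print(np.sqrt(np.diag(cov)).round(4)[:8].tolist())
  print(r.fun.round(2).tolist())
  gl=r.x[:3]+frame(r.x[3],r.x[4])@[.022,0,-r.x[6]];print("glass",gl,"vp",gl+.15*frame(r.x[3],r.x[4])[:,0])
  o,v=ray(w,c(741,303));print("aspect tilt:",[(T,round(float(frame(r.x[3],T)[:,0]@-v),3)) for T in(.05,.1,.15,.2,.25)])
E
python3 bf2.py|tail -7
```

```text
[0.5774, -0.4118, 0.2833, 1.2768, 0.1252, 0.0423, 0.0243, 0.0141, 0.3987, -0.1127, 0.7178, -0.3045, -0.539, 1.7671] cost 2.793906198025612
[0.0008, 0.0011, 0.0018, 0.0077, 0.0151, 0.0006, 0.0012, 0.0003]
[0.5774, -0.4118, 0.2833, 1.2768, 0.1252, 0.0423, 0.0243, 0.0141, 0.3987, -0.1127, 0.7178, -0.3045, -0.539, 1.7671] cost 2.7939061980255584
[0.0008, 0.0011, 0.0018, 0.0077, 0.0151, 0.0006, 0.0012, 0.0003]
[0.44, -0.2, -0.43, -0.13, -0.19, 0.33, -0.12, -0.18, 0.58, -0.55, -0.51, 0.08, -0.57, 0.86, -0.09, 0.1, -0.44, 0.24, -0.3, -0.55, -0.36, -0.34, 0.16, 0.53, 0.43, 0.4, 0.26, -0.21, -0.11, 0.02, 0.4, -0.11, 0.72, -0.3, -0.13, 0.44, -0.55, -0.18]
glass [ 0.58282191 -0.39376961  0.25651849] vp [ 0.6259522  -0.25133112  0.23778203]
aspect tilt: [(0.05, 0.342), (0.1, 0.297), (0.15, 0.251), (0.2, 0.204), (0.25, 0.157)]
```

```bash
python3 go.py .625 -.2515 .2555 73.2
```

```text
to 0.625 -0.2515 0.2555 shift cm [-2.7  -0.5  19.29] roll 0.9 | pos [ 0.6006 -0.2395  0.4484] jaw 74.1 t 12.5 q6 -1.85 open 0.0398 F [ 1.   0.2 -3.2]
```

```bash
python3 -m handwheel '[[-0.7,-0.1,4,0.9,3.5],[-1.4,-0.2,8,0.9,3.5],[-2.1,-0.3,12,0.9,3.5],[-2.7,-0.4,16,0.9,3.5],[-2.7,-0.5,19.3,0.9,3.5]]';python3 -m handwheel '[[0,0,0,0,3.5],[0,0,0,0,3.5],[0,0,0,0,3.5],[0,0,0,0,3.5],[0,0,0,0,3.5]]'
python3 - <<'E'
from go import *
from bf2 import tri,ray,frame
go(.625,-.2515,.2555,73.2)
V=np.array([.626,-.2513,.2378]);G=np.array([.5828,-.3938,.2565]);k=get_obs();R=np.array(k["ee_rot"]);a=R[:,1];C=k["position"]+np.array([0,0,-.0185])
ims=[];q=np.linspace(0,2*np.pi,40);u=np.cross(a,[0,0,1])
for n in("scene","top"):
    d=camera(n);im=d["image"][:,:,::-1].copy()
    for o in(-.02,.02):cv2.polylines(im,[np.int32(proj(d,[C+a*o+.06*(u*np.cos(x)+np.array([0,0,1])*np.sin(x)) for x in q]))],True,(0,255,0),1)
    print(n,[(m,[(round(x["score"],2),np.round(x["point"]).tolist()) for x in trace(m,n)][:3]) for m in("wheel","lens","keeper_knob")],proj(d,[C,G,(.511,.130,.174)]).round(0).tolist())
    ims.append(im)
cv2.imwrite("pics/fin.png",np.hstack([cv2.resize(ims[0][100:300,90:290],(400,400)),cv2.resize(ims[1][120:320,280:480],(400,400))]))
E
```

```text
time_s: 13.0
position: [0.6251, -0.2497, 0.2527]
ee_rot: [[-0.958, 0.287, -0.003], [0.287, 0.958, 0.002], [0.003, 0.001, -1.0]]
contact_force: [-0.5, -0.9, -2.5]
opening: 0.0397
time_s: 13.5
position: [0.6252, -0.2515, 0.2574]
ee_rot: [[-0.958, 0.288, 0.002], [0.288, 0.958, -0.001], [-0.002, -0.001, -1.0]]
contact_force: [0.3, -0.1, -2.4]
opening: 0.0396
rack [0.5171 0.101  0.1937] [[-1.5, -1.6], [-0.9, -0.2], [-1.7, -0.0], [-1.2, -0.9], [-1.5, -0.9], [-0.5, -0.7]]
wheel [0.53640057 0.0028965  0.072     ] hinge [0.48634402 0.25803243 0.146     ] shutknob [0.5113723  0.13046447 0.174     ]
knobtop [0.60697237 0.21581859 0.1902523 ] [np.float64(0.0028328364680374704), np.float64(0.0028328364680374617)]
r 0.12780142817702655 angle 1.0404316097366266
glass0 [ 0.58121245 -0.39706971  0.25304175] [np.float64(0.004110718564826998), np.float64(0.004110718564827009)]
posttop [ 0.55831285 -0.475898    0.34153929] [np.float64(0.002463405005704218), np.float64(0.0024634050057043082)]
[ 0.5765 -0.4111  0.2838  1.2938  0.1668  0.0412  0.0247] [0.0007 0.0008 0.0015 0.0192 0.051  0.0013 0.0027] [[-0.38, 0.19], [-0.86, 0.39], [-0.9, 0.26], [-0.57, -0.38], [0.09, -0.71], [-0.65, 0.07], [-0.73, 0.84], [-0.6, 0.06], [-0.58, 0.66]]
glass [ 0.58129392 -0.39419838  0.25572256] vp [ 0.62174319 -0.25191865  0.23081601] r 0.08759517168976141
to 0.625 -0.2515 0.2555 shift cm [ 0.02 -0.01  0.19] roll 0.1 | pos [ 0.6252 -0.2515  0.2574] jaw 73.3 t 13.5 q6 -1.83 open 0.0396 F [ 0.3 -0.1 -2.4]
scene [('wheel', [(0.75, [336.0, 315.0]), (0.62, [201.0, 203.0]), (0.59, [257.0, 204.0])]), ('lens', [(0.87, [135.0, 152.0]), (0.56, [138.0, 180.0])]), ('keeper_knob', [(0.59, [414.0, 213.0]), (0.25, [135.0, 150.0])])] [[206.0, 194.0], [149.0, 161.0], [391.0, 203.0]]
top [('wheel', [(0.98, [222.0, 130.0])]), ('lens', [(0.7, [425.0, 183.0])]), ('keeper_knob', [(0.92, [162.0, 217.0])])] [[346.0, 162.0], [409.0, 179.0], [187.0, 212.0]]
```

View pics/fin.png

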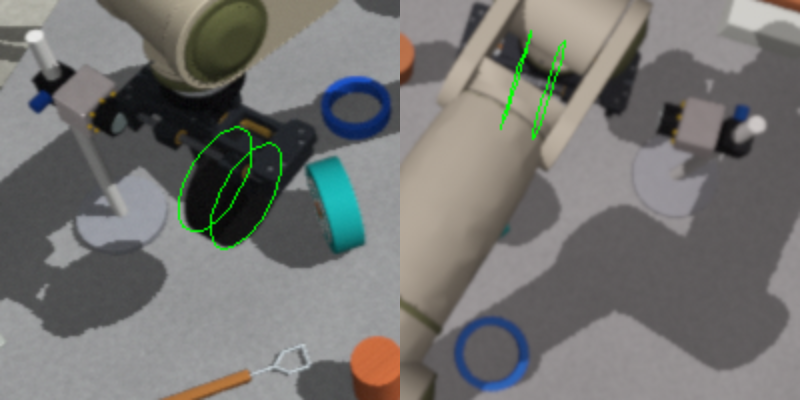

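```bash
python3 -c "
from rig import *
o=get_obs();print(o['time_s'],o['qvel'].round(4),o['contact_force'],o['opening']);print(job_done())"
```

```text
13.9 [-0.0002 -0.0008  0.0007 -0.0014  0.0001  0.0004] [-0.01136251 -0.55269487 -1.93808717] 0.03972466208933599
the job is handed in; nothing more can be done
None
```

I swung the keeper bar shut against its stop and let go. Then I lifted the black wheel out of its bay and handed the job in at 13.9 s, with the wheel held in front of the lens.

- **Bar:** Pushing it home met 22 N at the stop. The wrist picture after release showed the knob within about 1 mm of its shut position. I did not check the bar again after lifting the wheel.
- **Hold:** At hand-in the opening was 39.7 mm on the 40 mm wheel, the arm was at rest and the wrist force was about 2 N, so only the wheel's weight. The outline I predicted for the wheel lay roughly on it in the last scene picture; the top camera's view was blocked by the arm.
- **Position:** The wheel's centre, worked out from the arm pose, was about 2 mm from my estimate of the view point. That estimate is good to several millimetres, against the 30 mm limit.
- **Spoked face:** I did not see it directly in the final pose. The picture taken before the grasp and the direction of the turn put it towards the lens.
- **Lens tilt:** My estimates disagreed, at about 0.09, 0.125, 0.17 and 0.19 rad. The moves cannot tilt the tool, so the axle stayed level. The axle error should therefore equal the tilt, about 0.13 rad and at most about 0.19, against the limit of 0.22.
- **Other things:** The camera's image position had not changed by more than about 3 pixels. I did not measure the bystanders again, but saw no sign of contact with them.

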